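# Snap the treat box's lid shut all round

## Task

The white lid of the grey dog-treat box is resting on but not snapped down. With the fingertips, gently press each of the four sections of its rim down until it clicks shut, leaving the box standing where it is and everything else on the console undisturbed; do not grip or lift anything.

Things in the scene. Friction and masses are not known exactly. Their poses are not given: they have to be found in the camera images.
- treat_box: Loose grey plastic box with white snap-fit lid, 136 (its x) x 184 (its y) mm, about 0.8 kg. Origin: centre of the underside; z up. Four white rim sections 26 mm wide, one per side, between small fixed corner pieces (tops 70 mm above the console). The middle panel (84 x 132 mm) is recessed, top at 67 mm. Tops of open sections stand at 79 mm, shut at 72 mm.
- front_top (a point): Centre of the top face of the front rim section, the long section on the box's -x side; section 126 mm along the box's y, 26 mm along its x; axes as the box's. It moves straight down with the section.
- front (a joint): How far the front section is pressed down, in m: 0 open, 0.007 shut against its stop. It resists with about 9 N at first, less and less further down; past 0.0045 it snaps the rest of the way by itself and stays; let go earlier, it springs back up.
- back_top (a point): Centre of the top face of the back rim section, the long section on the box's +x side; section 126 mm along the box's y, 26 mm along its x; axes as the box's. It moves straight down with the section.
- back (a joint): How far the back section is pressed down, in m: 0 open, 0.007 shut against its stop. It resists with about 9 N at first, less and less further down; past 0.0045 it snaps the rest of the way by itself and stays; let go earlier, it springs back up.
- left_top (a point): Centre of the top face of the left rim section, the short section on the box's +y side; section 78 mm along the box's x, 26 mm along its y; axes as the box's. It moves straight down with the section.
- left (a joint): How far the left section is pressed down, in m: 0 open, 0.007 shut against its stop. It resists with about 9 N at first, less and less further down; past 0.0045 it snaps the rest of the way by itself and stays; let go earlier, it springs back up.
- right_top (a point): Centre of the top face of the right rim section, the short section on the box's -y side; section 78 mm along the box's x, 26 mm along its y; axes as the box's. It moves straight down with the section.
- right (a joint): How far the right section is pressed down, in m: 0 open, 0.007 shut against its stop. It resists with about 9 N at first, less and less further down; past 0.0045 it snaps the rest of the way by itself and stays; let go earlier, it springs back up.
- earbuds_a: Bystander, loose: black earbud case, rounded, 46 x 60 x 24 mm, on the console beside the box's front side. Origin: centre of the underside.
- earbuds_b: Bystander, loose: black earbud case, rounded, 46 x 60 x 24 mm, on the glass charging plate. Origin: centre of the underside.
- balm_tin: Bystander, loose: round pink lip balm tin with screw-top lid, 47 mm across, 20 mm high, beside the box. Origin: centre of the underside.
- key_dish: Bystander, loose: stainless steel key dish, 110 mm across, 28 mm high, beside the box. Origin: centre of the underside.
- door_key: Bystander, loose: steel door key lying flat, 63 mm long, 6 mm thick. Origin: centre of the underside of its round head.
- glasses_case: Bystander, loose: brown spectacle case, 65 x 160 x 45 mm, at the left of the console. Origin: centre of the underside.
- gel_bottle: Bystander, loose: pale gel bottle, 54 mm across, 130 mm high, at the right of the console. Origin: centre of the underside.
- charging_plate: Bystander, fixed: glass charging plate, 90 x 160 x 8 mm, beyond the box. Origin: centre of the underside.
Mind the look-alikes: they are no part of the job. Several things look just like the treat_box: the one meant starts nearest to the robot's base.

How it is judged (in metres and radians):
At the end, for the whole second after the job is handed in: All four rim sections are shut (pressed down more than 5.8 of 7 mm), the box stands flat and at rest within 30 mm of where it was, and every other thing lies within 20 mm of where it was (value of joint each of front, back, left, right above 0.0058 m and distance of treat_box from where it was at the start of the episode below 0.03 m and angle between treat_box's own z axis and vertical below 0.05 rad and height (world z) of treat_box below 0.005 m and linear speed of treat_box below 0.02 m/s and distance of each of earbuds_a, earbuds_b, balm_tin, key_dish, door_key, glasses_case, gel_bottle from where it was at the start of the episode below 0.02 m); the robot touches nothing.
It fails at once if the box is lifted or tipped (more than 8 mm up or 0.1 rad) (height (world z) of treat_box above 0.008 m or angle between treat_box's own z axis and vertical above 0.1 rad).
It fails at once if the box is shoved more than 30 mm from its place (distance of treat_box from where it was at the start of the episode above 0.03 m).
It fails at once if the robot presses the box with more than 60 N (contact force between any of the fingers, the arm and treat_box above 60 N).
It fails at once if another thing on the console is moved more than 20 mm (distance of any of earbuds_a, earbuds_b, balm_tin, key_dish, door_key, glasses_case, gel_bottle from where it was at the start of the episode above 0.02 m).
It also fails if it takes over 51 s, if anything falls off the work surface, if the arm or the gripper's body presses on something with over 40 N, if the wrist force passes 120 N, or if a joint passes its speed limit or range.

## Robot

A 6-joint arm with a two-finger parallel gripper is mounted at the origin on the work surface. World frame = base frame: x ahead of the robot, y to its left, z up, the work surface at z = 0. Lengths are in mm, angles in degrees, forces in N, time in s.
With the tool pointing down it reaches from about 350 to 975 mm from the base axis. Payload 4.9 kg.
Tool frame: the origin (TCP) lies on the mounting face of the last link; the fingertips stand 173 mm ahead of it and the grasp point (between the pads) lies 155 mm ahead of it (r.grasp_offset is the distance from the TCP to the grasp point, in mm); y points along the fingers, z is the direction in which the jaws open and shut, and the axes are right-handed (so a half turn about y gives the same grasp; the last joint's range is limited). The gripper opens to 85 mm and grips with 20 to 120 N. Pads are 22 mm wide; open, the fingers measure 114 mm over their backs; the gripper's body (76 mm by 85 mm) begins 54 mm behind the grasp point. The pads swing forward as they close: fully open they stand 13 mm farther back than shut.
Start: joints at [-70.703, 3.019, 92.412, -0, 84.569, -6.818], TCP at [275.105, -561.177, 404.704] pointing down, gripper open.
Joint ranges: [-172.51, 172.51], [-57.92, 126.97], [3.15, 148.05], [-58.71, 238.71], [5.1, 150.11], [-179.66, 179.66]. Speed limits (degrees/s): [147.25, 147.25, 180, 180, 180, 180].

## Interface

Orientations are given as [roll, pitch, yaw] about the fixed x, y, z axes, in that order (R = Rz(yaw) Ry(pitch) Rx(roll)).
In Python, from cell import state, cams, r gives the robot as it stands.
- The arm moves only by the tool drive_tool, never from a script. Its argument "increments" is a list that holds one entry, the list of rows, each a list of 7 numbers: the finger opening in mm, from 0 to 85.4, then the shift along the tool's x, y, z in mm, then the turn, a rotation vector about the tool's x, y, z in rad. In form: [[[fingers, x, y, z, rx, ry, rz], ...]]. A call has 1 to 12 rows; each row is the pose to reach, as a shift and turn from the pose commanded when the call began, along the tool's axes at that moment; what a row does not reach only later rows make up. A row lasts 1/8 s, in which the tool goes at most 62.5 mm and 10.7 degrees, less where a joint would pass 70% of its speed; a pose out of reach is approached as far as the arm can. A call with a gripper value outside its range is refused whole. The fingers move at their own pace and stop on an object; "squeeze" is the grip in N (left out, the last holds). Time passes only in rows, so rows that repeat a pose let the fingers close. It gives the time, the measured TCP pose, the force and the opening at its end, in the units of the state.
- state(): the state, without advancing time (a new reading comes with each control period).
- cams.camera(name): name is "scene" or "side" or "wrist"; returns the picture (400x640x3 uint8, red, green, blue); there is no depth.
- cams.camera_info(name): a dict with "camera_matrix" (3x3 intrinsics, pixels), "rvec" (rotation vector, rad) and "tvec" (3), from world to camera coordinates, as OpenCV has them. Camera axes: x right, y down, z forward; pixel columns grow to the right and rows downward; lengths in mm; the calibration is good to about 2 mm. A picture is of the moment at which its call begins: read the wrist's pose just before it. camera_info takes no time and is no camera call; for the wrist camera it gives the pose at the moment of the call.
- r.finish_job(): hands the job in, once; it reports no verdict.
The state is a dict: "time_s": time; "q": joint angles; "qvel": joint speeds; "joint_torque": joint torques, N m; "tcp_pos": TCP position; "eef_rot": TCP orientation; "contact_force": force on the tool from outside, world axes, zero at the start; "wrist_torque": the same for the moment, N m; "grip_width": opening from 0.0 (shut) to 1.0 (fully open).
Only numpy, scipy, OpenCV 4.12 (cv2) and the standard library are available. Lean on these libraries where they do the work, as an engineer would, in place of code of your own. Each camera call takes 0.05 s, during which the arm holds its last target. There are 200 camera calls.

## Working session

There is one attempt and no reset: what is moved stays moved. The work goes in short steps, Python scripts to look and compute and a tool call to move; the robot and the scene stay as the last step left them, time stands still between calls to the robot, and variables do not carry over. Pictures are saved under pics/ and viewed, about 8 in all and at most 12, crops included, and the job is handed in when it is done.

Besides the shell and the picture viewer there is one more tool, called in YAML: its name, and indented under it one key for each argument. drive_tool: Moves the arm, as the interface text tells. Its arguments: {"type":"object","properties":{"increments":{"type":"array"},"squeeze":{"type":"number"}},"required":["increments"]}

```bash
mkdir -p pics; ls; python3 - <<'E'
from cell import state,cams,r
import cv2
s=state();print({k:s[k] for k in('time_s','tcp_pos','eef_rot','contact_force','grip_width')})
for n in("scene","side"):
    cv2.imwrite(f"pics/{n}0.png",cams.camera(n)[...,::-1]); print(n,cams.camera_info(n))
E
```

```text
pics
{'time_s': 0.0, 'tcp_pos': array([ 275.02922157, -560.92705388,  403.45550444]), 'eef_rot': array([-9.01202575e+01,  1.50706820e-02, -1.53885538e+02]), 'contact_force': array([-0.26070138,  1.02881313, -0.3563732 ]), 'grip_width': 0.9989143508426125}
scene {'camera_matrix': array([[507.18267157,   0.        , 315.95706678],
       [  0.        , 507.18267157, 201.53593137],
       [  0.        ,   0.        ,   1.        ]]), 'rvec': array([ 0.95017979,  2.44251067, -1.09611164]), 'tvec': array([ 405.48986031, -185.93147939, 1928.04336683])}
side {'camera_matrix': array([[395.60895949,   0.        , 318.0605267 ],
       [  0.        , 395.60895949, 199.76675983],
       [  0.        ,   0.        ,   1.        ]]), 'rvec': array([ 0.14683796, -2.6479762 ,  1.53251663]), 'tvec': array([ 574.2142358 ,  113.42118578, 1426.78837079])}
```

View pics/scene0.png

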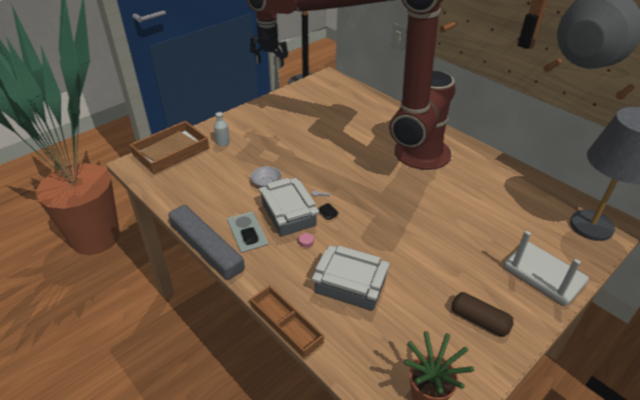

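View pics/side0.png

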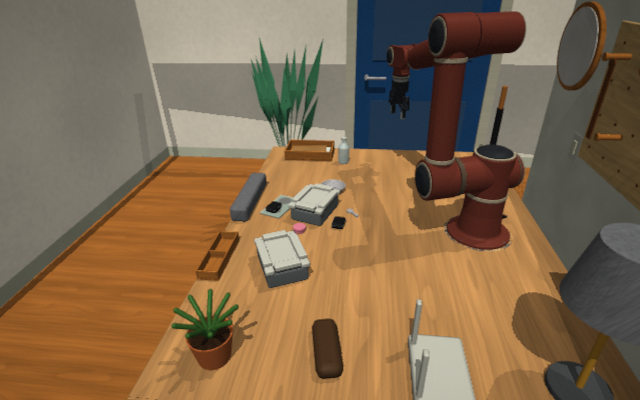

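```bash
cat > h.py <<'E'
import numpy as np,cv2
from cell import state,cams,r
from scipy.spatial.transform import Rotation as Ro
def ray(uv,info,z):
    K=info['camera_matrix'];R=cv2.Rodrigues(np.array(info['rvec']))[0];t=np.array(info['tvec'])
    uv=np.atleast_2d(np.asarray(uv,float))
    d=(np.linalg.inv(K)@np.c_[uv,np.ones(len(uv))].T).T@R
    c=-R.T@t
    return c+d*((z-c[2])/d[:,2])[:,None]
def proj(P,info):
    return cv2.projectPoints(np.atleast_2d(np.asarray(P,float)),np.array(info['rvec']),np.array(info['tvec']),info['camera_matrix'],None)[0][:,0]
E
python3 - <<'E'
from h import *
for n,boxes in(("scene",[(255,175,325,240),(305,240,395,310)]),("side",[(285,178,345,225),(250,225,312,290)])):
    im=cv2.imread(f"pics/{n}0.png");hsv=cv2.cvtColor(im,cv2.COLOR_BGR2HSV)
    m=((hsv[...,1]<40)&(hsv[...,2]>130)).astype(np.uint8)
    info=cams.camera_info(n)
    for b in boxes:
        mm=np.zeros_like(m);mm[b[1]:b[3],b[0]:b[2]]=m[b[1]:b[3],b[0]:b[2]]
        cs=cv2.findContours(mm,0,1)[0];c=max(cs,key=cv2.contourArea)
        p=ray(c[:,0],info,75)
        rc=cv2.minAreaRect(p[:,:2].astype(np.float32));print(n,cv2.contourArea(c),rc)
E
```

```text
scene 1013.5 ((604.3607177734375, -72.65351104736328), (186.07093811035156, 129.90692138671875), 73.25386047363281)
scene 2303.5 ((663.9769287109375, 265.5948181152344), (143.34976196289062, 185.5028533935547), 25.89829444885254)
side 985.0 ((612.5357666015625, -88.01805114746094), (303.7296142578125, 175.59860229492188), 70.86414337158203)
side 1421.5 ((662.4093017578125, 271.8577575683594), (134.3849334716797, 197.43814086914062), 25.46414566040039)
```

drive_tool:
  increments:
    - [[0,-50,0,-29,0,0.07,0],[0,-102,0,-58,0,0.15,0],[0,-153,0,-88,0,0.22,0],[0,-204,0,-117,0,0.3,0],[0,-255,0,-146,0,0.37,0],[0,-306,0,-176,0,0.45,0],[0,-357,0,-205,0,0.52,0],[0,-408,0,-234,0,0.6,0],[0,-459,0,-264,0,0.67,0],[0,-510,0,-293,0,0.75,0],[0,-510,0,-293,0,0.75,0],[0,-510,0,-293,0,0.75,0]]

```text
time_s: 1.6
tcp_pos: [603.9, -73.5, 404.0]
eef_rot: [-90.0, -0.1, 163.2]
contact_force: [-0.8, 0.0, -0.5]
grip_width: 0.001
```

```bash
python3 - <<'E'
from h import *
s=state();print({k:s[k] for k in('time_s','tcp_pos','eef_rot','contact_force','grip_width','q')})
i=cams.camera_info("wrist");print(i)
np.savez("w1.npz",**i)
cv2.imwrite("pics/w1.png",cams.camera("wrist")[...,::-1])
E
```

```text
{'time_s': 1.6, 'tcp_pos': array([603.92964567, -73.53392755, 404.01793825]), 'eef_rot': array([-8.99668307e+01, -7.08421002e-02,  1.63191539e+02]), 'contact_force': array([-0.81857522,  0.00288161, -0.52174365]), 'grip_width': 0.0011720957103292173, 'q': array([-1.39422186e+01,  8.33606325e-01,  9.47163521e+01, -2.97210821e-02,
        8.45224544e+01,  9.28690776e+01])}
{'camera_matrix': array([[299.20951468,   0.        , 324.15303419],
       [  0.        , 299.20951468, 190.10949457],
       [  0.        ,   0.        ,   1.        ]]), 'rvec': array([-1.74334934,  2.34793011,  0.3821131 ]), 'tvec': array([103.72958791, 526.58660145, 570.23362608])}
```

View pics/w1.png

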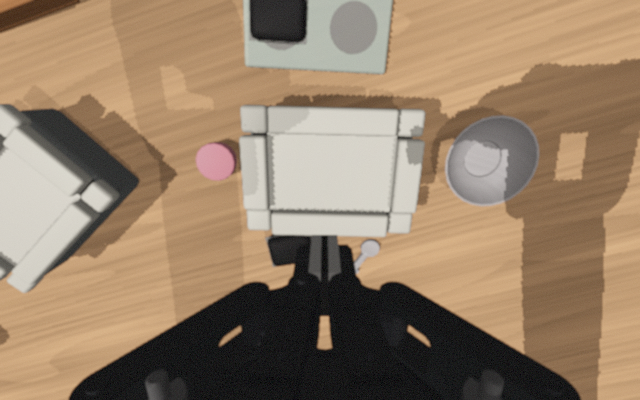

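```bash
python3 - <<'E'
from h import *
i=dict(np.load("w1.npz"))
c=ray([(329,223),(332,121),(256,170),(407,174)],i,79)[:,:2];print(c)
im=cv2.imread("pics/w1.png");hsv=cv2.cvtColor(im,cv2.COLOR_BGR2HSV)
m=((hsv[...,1]<45)&(hsv[...,2]>130)).astype(np.uint8)
mm=np.zeros_like(m);mm[95:240,237:430]=m[95:240,237:430]
k=max(cv2.findContours(mm,0,1)[0],key=cv2.contourArea)
rc=cv2.minAreaRect(ray(k[:,0],i,75)[:,:2].astype(np.float32));print(rc)
d=c[1]-c[0];e=c[2]-c[3];print(np.linalg.norm(d),np.degrees(np.arctan2(d[1],d[0])),np.linalg.norm(e),np.degrees(np.arctan2(e[1],e[0])),(c[0]+c[1])/2,(c[2]+c[3])/2)
E
python3 -c "
import cv2
im=cv2.imread('pics/w1.png')[90:270,180:460];cv2.imwrite('pics/w1c.png',cv2.resize(im,None,fx=2.8,fy=2.8,interpolation=2))"
```

```text
[[ 549.60786784  -63.08268977]
 [ 651.94948556  -96.43896699]
 [ 627.5324297    -8.88442148]
 [ 579.04685778 -154.7866159 ]]
((598.542724609375, -79.47714233398438), (185.5341796875, 137.44374084472656), 72.0148696899414)
107.64036393299473 -18.052380280004012 153.74752361781827 71.61754902232451 [600.7786767  -79.76082838] [603.28964374 -81.83551869]
```

View pics/w1c.png

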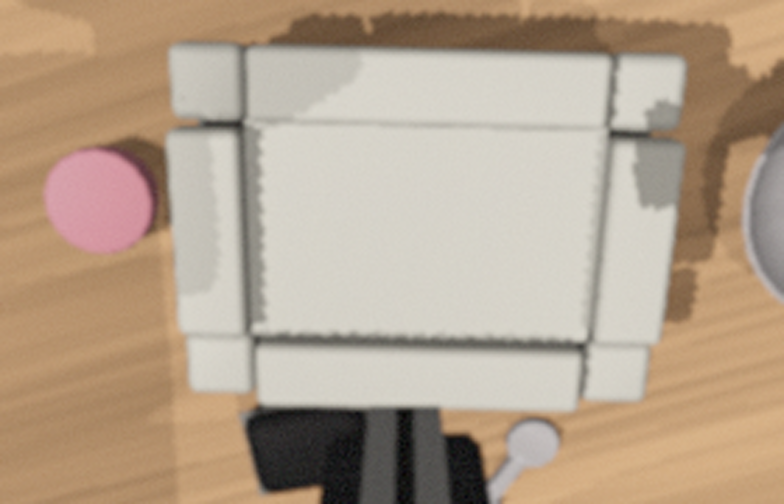

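drive_tool:
  increments:
    - [[0,56.6,0,6.2,0,0.02,0],[0,56.6,45,6.2,0,0.02,0],[0,56.6,90,6.2,0,0.02,0],[0,56.6,125,6.2,0,0.02,0],[0,56.6,140,6.2,0,0.02,0],[0,56.6,146,6.2,0,0.02,0],[0,56.6,149,6.2,0,0.02,0],[0,56.6,151,6.2,0,0.02,0],[0,56.6,153,6.2,0,0.02,0],[0,56.6,154,6.2,0,0.02,0],[0,56.6,155,6.2,0,0.02,0],[0,56.6,155,6.2,0,0.02,0]]

```text
time_s: 3.15
tcp_pos: [548.6, -63.2, 251.4]
eef_rot: [-90.0, 0.1, 162.0]
contact_force: [-2.4, 0.2, 5.3]
grip_width: 0.0
```

drive_tool:
  increments:
    - [[0,0,1,0,0,0,0],[0,0,2,0,0,0,0],[0,0,3,0,0,0,0],[0,0,4,0,0,0,0],[0,0,5,0,0,0,0],[0,0,6,0,0,0,0],[0,0,6,0,0,0,0],[0,0,6,0,0,0,0]]

```text
time_s: 4.15
tcp_pos: [548.2, -63.1, 245.3]
eef_rot: [-90.0, -0.1, 162.0]
contact_force: [-6.3, 1.1, 11.1]
grip_width: -0.001
```

drive_tool:
  increments:
    - [[0,0,-25,0,0,0,0],[0,-55,-25,0,0,0,0],[0,-109,-25,0,0,0,0],[0,-109,-25,0,0,0,0],[0,-109,-14,0,0,0,0],[0,-109,-10,0,0,0,0],[0,-109,-7,0,0,0,0],[0,-109,-5,0,0,0,0],[0,-109,-3,0,0,0,0],[0,-109,-1,0,0,0,0],[0,-109,0,0,0,0,0],[0,-109,0,0,0,0,0]]

```text
time_s: 5.65
tcp_pos: [651.8, -96.7, 245.4]
eef_rot: [-90.0, -0.0, 162.0]
contact_force: [-6.4, 1.2, 10.0]
grip_width: -0.0
```

drive_tool:
  increments:
    - [[0,0,0,0,0,0,0],[0,0,0,0,0,0,0]]

```text
time_s: 5.9
tcp_pos: [651.7, -96.7, 245.4]
eef_rot: [-90.0, -0.0, 162.0]
contact_force: [-6.1, 0.8, 9.6]
grip_width: 0.004
```

drive_tool:
  increments:
    - [[0,0,-25,0,0,0,0],[0,27,-25,-40,0,0,0],[0,54,-25,-79,0,0,0],[0,54,-25,-79,0,0,0],[0,54,-14,-79,0,0,0],[0,54,-10,-79,0,0,0],[0,54,-7,-79,0,0,0],[0,54,-5,-79,0,0,0],[0,54,-3,-79,0,0,0],[0,54,-1,-79,0,0,0],[0,54,0,-79,0,0,0],[0,54,0,-79,0,0,0]]

```text
time_s: 7.4
tcp_pos: [625.1, -5.3, 245.4]
eef_rot: [-90.0, 0.0, 162.0]
contact_force: [-5.4, -0.2, 9.0]
grip_width: 0.001
```

drive_tool:
  increments:
    - [[0,0,-25,0,0,0,0],[0,0,-25,55,0,0,0],[0,0,-25,110,0,0,0],[0,0,-25,158,0,0,0],[0,0,-14,158,0,0,0],[0,0,-10,158,0,0,0],[0,0,-7,158,0,0,0],[0,0,-5,158,0,0,0],[0,0,-3,158,0,0,0],[0,0,-1,158,0,0,0],[0,0,0,158,0,0,0],[0,0,0,158,0,0,0]]

```text
time_s: 8.9
tcp_pos: [576.4, -154.6, 245.3]
eef_rot: [-90.1, -0.0, 162.0]
contact_force: [-4.2, 3.4, 10.9]
grip_width: -0.0
```

drive_tool:
  increments:
    - [[0,0,-30,0,0,0,0],[0,0,-90,0,0,0,0],[0,0,-150,-30,0,0,0],[0,0,-161,-80,0,0,0],[0,0,-161,-80,0,0,0],[0,0,-161,-80,0,0,0]]

```text
time_s: 9.65
tcp_pos: [600.6, -78.8, 403.6]
eef_rot: [-90.0, -0.1, 162.1]
contact_force: [0.2, -0.3, -1.0]
grip_width: 0.002
```

```bash
python3 - <<'E'
from h import *
i=cams.camera_info("wrist")
im=cams.camera("wrist")[...,::-1]
cv2.imwrite("pics/w2.png",im)
cv2.imwrite("pics/w2c.png",cv2.resize(im[90:270,180:460],None,fx=2.8,fy=2.8,interpolation=2))
a,b=dict(np.load("w1.npz")),i
for n in("scene","side"):
    x=cams.camera(n)[...,::-1];y=cv2.imread(f"pics/{n}0.png");d=cv2.absdiff(np.ascontiguousarray(x),y).max(2)
    sl=np.s_[175:240,225:325] if n=="scene" else np.s_[175:240,255:360]
    cv2.imwrite(f"pics/{n}d.png",np.vstack([cv2.resize(np.ascontiguousarray(v[sl]),None,fx=4,fy=4) for v in(y,x)]))
print(state()['tcp_pos'],state()['contact_force'])
E
```

```text
[600.35315024 -79.87627973 403.12960637] [0.75050498 0.24420629 0.01507381]
```

View pics/w2c.png

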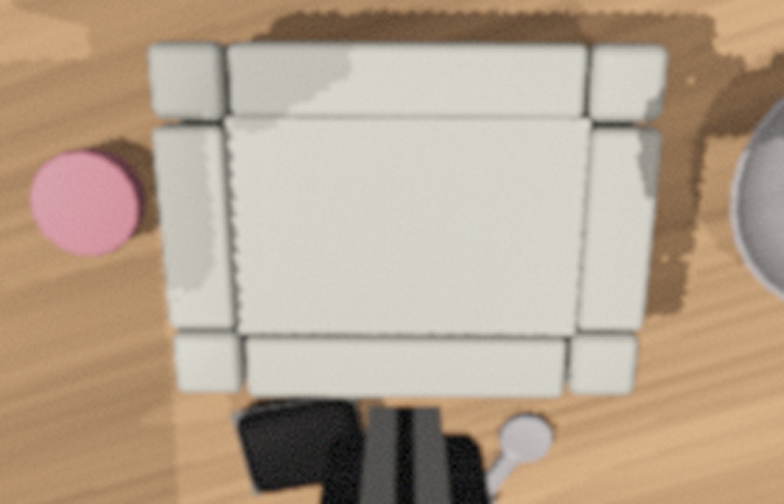

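View pics/sided.png

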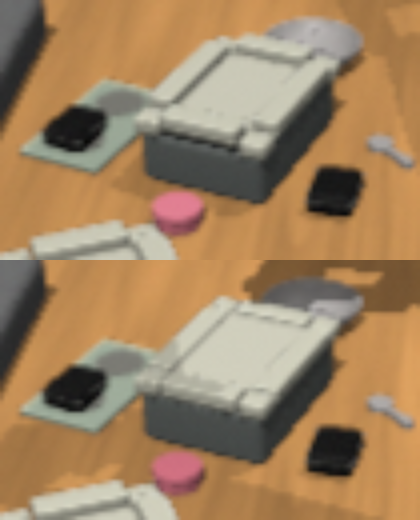

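The wrist view shows all four sections level with the corner pieces: the step shadows along the panel (crop rows ~120 and ~335, columns ~230 and ~585) have narrowed to thin seams. In the before/after side view the rim is flush and the box, tin, earbuds, key and dish have not moved.

```bash
python3 -c "
from cell import r
print(r.finish_job())"
```

```text
the job is handed in; nothing more can be done
None
```

I pressed all four rim sections (front, back, left, right) of the nearest box down with closed fingertips, then backed the arm off and handed the job in at about 10 s.

- **Sections shut:** each press ended with the fingertips at about 72.3 mm, the shut height, with 9–11 N of upward force at the end of each press. After the presses, the wrist and side pictures show the rim flush with its corner pieces all round.
- **Box and neighbours:** the before and after side views show no visible movement of the box, tin, both earbud cases, key, key dish or plate. I judged this by eye, not by measurement. I did not check the glasses case and gel bottle in the final pictures; the arm did not work near either.
- **At hand-in:** the tool was clear above the box with about zero contact force. No check failed, and the job reports no verdict.

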